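# Draw back the pusher of the cup rack that has run low

### The job

Two cup racks lie on the bar; each holds its cups with a pusher on a toothed bar that a ratchet pawl keeps from sliding back. On the rack that is down to its last cup, lift the pawl well clear of the teeth by its tab, then draw the toothed bar all the way back out by its upright black grip, so that the rack can be refilled. Do not touch the full rack.

Things in the scene. Friction and masses are not known exactly. Their poses are not given: they have to be found in the camera images.
- low_tab (a point): Centre of the pawl's lift tab on the rack with one cup left: dark steel plate 12 mm thick (y), 22 long (x), top 14 mm above this point, free for 16 mm below it, sides open. 74 mm above the counter at the start (pawl down). x: along the bar from grip to cups, y across, z up; tilts with the pawl. The pawl swings up about a cross pin 60 mm behind (-x) and 20 mm below this point.
- low_pawl (a joint): Lift angle of that pawl, rad: 0 down at the start, up to 0.9. At 0 its nose, under the tab, holds behind a tooth 7 mm high and blocks the bar. 0.4 raises the tab about 22 mm, well clear of the teeth; less than 13 mm is not enough. The hinge is stiff (about 1.5 N at the tab) and stays where it is left.
- low_grip (a point): Centre of the upright grip on the near end of that rack's toothed bar: black round post 18 mm in diameter, top 25 mm above this point, foot on the bar 30 mm below it. 70 mm above the counter, 120 mm from the tab on the robot's side. x: along the bar towards the cups, y across, z up. Drawing it along -x pulls the bar out, level, with about 3 N of drag.
- low_pusher (a joint): How far that toothed bar has been drawn back, m: 0 to 0.003 at the start (the lowered pawl stops it within a few mm), 0.085 fully back at its stop.
- full_rack: The other rack, alike but with eight nested cups and its bar already back; not to be touched. Base plate 325 x 96 mm; origin on the counter, mid-width, 45 mm from the plate's near end; x points to the cup end. Its bar and grip reach 175 mm from the origin to -x, 95 mm high. The low rack's plate is alike: tab 35 mm to +x of its origin, grip 85 mm to -x.

How it is judged:
By the outcome, as a careful person would: the job done as asked, in the order asked, and still so for the second after the job is handed in, with the robot touching nothing.
It also fails if it takes over 42 s, if anything falls off the work surface, if the arm or the gripper's body presses on something with over 40 N, if the wrist force passes 120 N, or if a joint passes its speed limit or range.

### The arm

A 6-joint arm with a two-finger parallel gripper is mounted at the origin on the work surface. World frame = base frame: x ahead of the robot, y to its left, z up, the work surface at z = 0. Lengths are in m, angles in degrees, forces in N, time in s.
With the tool pointing down it reaches from about 0.4 to 0.825 m from the base axis. Payload 7 kg.
Tool frame: the origin (TCP) lies midway between the tips of the shut fingers; the grasp point (between the pads) lies 19 mm behind it; z points along the fingers, y is the direction in which the jaws open and shut (so a half turn about z gives the same grasp; the last joint's range is limited). The gripper opens to 88 mm and grips with 3 to 60 N. Pads are 19 mm wide; open, the fingers measure 130 mm over their backs; the gripper's body (78 mm by 193 mm) begins 47 mm behind the grasp point.
Start: joints at [-47.951, 20.546, 0.682, 0, -70.136, -16.507], TCP at [0.291, -0.609, 0.227] pointing down, gripper open.
Joint ranges: [-176.03, 176.03], [-82.01, 121.73], [-58.28, 71.71], [-173.87, 95.51], [-174.79, -0.11], [-173.66, 173.66]. Speed limits (degrees/s): [136.94, 136.94, 172.46, 180, 180, 180].

### API

Orientations are given as [roll, pitch, yaw] about the fixed x, y, z axes, in that order (R = Rz(yaw) Ry(pitch) Rx(roll)).
In Python, from plant import get_state, capture, get_calibration, close_job, boxes_of, cut_out gives the robot as it stands.
- The arm moves only by the tool apply_moves, never from a script. Its argument "commands" is a list of rows, each an object with "grip": the closure, from 0 (fully open) to 1 (shut); "slide": the shift along the tool's x, y, z in m, a list of three; "roll": the turn about the tool's z in degrees. In form: [{"grip": grip, "slide": [x, y, z], "roll": roll}, ...]. A call has 1 to 5 rows; each row is the pose to reach, as a shift and turn from the pose commanded when the call began, along the tool's axes at that moment; what a row does not reach only later rows make up. A row lasts 1/8 s, in which the tool goes at most 62.5 mm and 10.7 degrees, less where a joint would pass 70% of its speed; a pose out of reach is approached as far as the arm can. A call with a gripper value outside its range is refused whole. The fingers move at their own pace and stop on an object; "grip_force" is the grip in N (left out, the last holds). Time passes only in rows, so rows that repeat a pose let the fingers close. It gives the time, the measured TCP pose, the force and the opening at its end, in the units of the state.
- get_state(): the state, without advancing time (a new reading comes with each control period).
- capture(name): name is "scene" or "top" or "wrist"; returns (picture, depth): 420x560x3 uint8, red, green, blue; 420x560 float32, m along the optical axis (not along the pixel's ray), 0 where there is no reading.
- get_calibration(name): a dict with "mtx" (3x3 intrinsics, pixels), "R" (3x3) and "t" (3): a world point X has camera coordinates R X + t. Camera axes: x right, y down, z forward; pixel columns grow to the right and rows downward; lengths in m; the calibration is good to about 2 mm. The wrist camera is an equidistant fisheye: a pixel r from the principal point sees the ray r / f radians off the axis. A picture is of the moment at which its call begins: read the wrist's pose just before it. get_calibration takes no time and is no camera call; for the wrist camera it gives the pose at the moment of the call.
- close_job(): hands the job in, once; it reports no verdict.
Trained networks look in the newest picture that a camera, given by its name, has taken for a name from the list of things; names that differ only in an ending like _2 or _b are one class to them, and where a whole thing is asked for, a point or a joint stands for the part that bears it (a point fixed in the world has none). Each returns a list of dicts, best first, with "score" (0 to 1); they miss things now and then, are a little off and sometimes report something else, mostly with a low value. They report only what shows in the picture. A call takes as long as a camera call.
- boxes_of(name, camera): "position" ([x, y, z] in m, in the coordinates of the camera as it stood for that picture, good to about 4 mm: the middle of the surface that is visible of it).
- cut_out(name, camera): "mask" (420x560 bool, what is visible of it).
The state is a dict: "time_s": time; "joints": joint angles; "qd": joint speeds; "joint_torque": joint torques, N m; "tcp_pos": TCP position; "eef_rot": TCP orientation; "contact_force": force on the tool from outside, world axes, zero at the start; "moment": the same for the moment, N m; "gripper_width": finger opening in m.
Only numpy, scipy, OpenCV 4.12 (cv2) and the standard library are available. Lean on these libraries where they do the work, as an engineer would, in place of code of your own. Each camera call takes 0.05 s, during which the arm holds its last target.

## Working session

There is one attempt and no reset: what is moved stays moved. The work goes in short steps, Python scripts to look and compute and a tool call to move; the robot and the scene stay as the last step left them, time stands still between calls to the robot, and variables do not carry over. Pictures are saved under pics/ and viewed, and the job is handed in when it is done.

Besides the shell and the picture viewer there is one more tool, called after ">>>" by a JSON object that holds its "name" and its "arguments", one argument or row to a line. apply_moves: Moves the arm, as the interface text tells. Its arguments: {"type":"object","properties":{"commands":{"type":"array"},"grip_force":{"type":"number"}},"required":["commands"]}

```bash
mkdir -p pics; ls; python3 - <<'E'
from plant import *
import cv2,numpy as np
print(get_state())
for n in ["scene","top"]:
    p,d=capture(n); cv2.imwrite(f"pics/{n}0.png",p[:,:,::-1]); np.save(f"pics/{n}0.npy",d)
    c=get_calibration(n);R=np.array(c["R"]);t=np.array(c["t"])
    print(n,np.round(-R.T@t,3),np.round(R,2).tolist())
    for k in ["low_tab","low_grip","low_pawl","low_pusher","full_rack"]:
        for b in boxes_of(k,n)[:3]:
            print(n,k,round(b["score"],2),np.round(R.T@(np.array(b["position"])-t),4))
E
```

```text
pics
{'time_s': 0.0, 'joints': array([-4.79492893e+01,  2.05907197e+01,  6.34941941e-01, -2.06208757e-02,
       -7.01358528e+01, -1.65060099e+01]), 'qd': array([ 0.13344746, -0.0012405 ,  0.00192587, -0.02800702,  0.08262735,
       -0.07251282]), 'joint_torque': array([ 4.12677355e-04, -5.82720888e+01,  2.93054116e+01,  6.99736789e+00,
        6.74028648e-03, -1.71280631e-04]), 'tcp_pos': array([ 0.29083371, -0.60859737,  0.22563806]), 'eef_rot': array([ 1.79906637e+02, -7.45006935e-03, -1.54462315e+02]), 'contact_force': array([-0.79010777, -0.81172508,  0.05697387]), 'moment': array([-0.0030252 , -0.00925207,  0.01491037]), 'gripper_width': 0.08770113349442137}
scene [0.924 0.567 0.538] [[-0.87, 0.5, 0.01], [0.28, 0.49, -0.83], [-0.41, -0.72, -0.56]]
scene low_tab 0.92 [0.644  0.1333 0.0575]
scene low_pawl 0.77 [0.6467 0.138  0.0602]
scene low_pusher 0.84 [0.698  0.1237 0.035 ]
scene full_rack 0.82 [ 0.7686 -0.1513  0.0327]
scene full_rack 0.33 [0.7009 0.1274 0.0364]
top [ 0.521 -0.005  0.772] [[0.02, -1.0, 0.02], [-0.99, -0.02, -0.12], [0.12, -0.02, -0.99]]
top low_tab 0.6 [0.6299 0.1322 0.0616]
top low_grip 0.62 [0.7251 0.1232 0.0403]
top low_pawl 0.73 [0.6279 0.1323 0.0612]
top low_pusher 0.97 [0.7223 0.1262 0.0402]
top full_rack 0.9 [ 0.7382 -0.1644  0.0384]
```

View pics/top0.png

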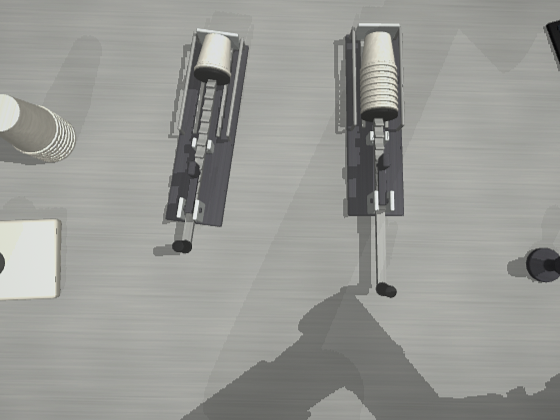

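View pics/scene0.png

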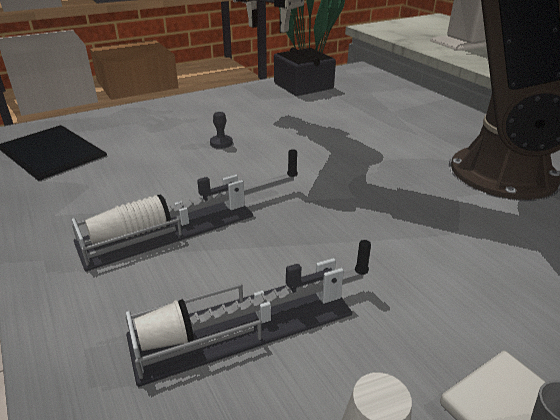

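The low rack is on the left in the top view (grip at px 182,246; tab about 194,168) and is the nearer one in the scene view (grip 363,257; tab 293,276). The full rack is to the right. Next I measure both points from the point clouds.

```bash
cat > h.py <<'E'
import numpy as np,cv2
from plant import *
def cloud(n,d):
    c=get_calibration(n);R=np.array(c["R"]);t=np.array(c["t"]);K=np.array(c["mtx"])
    v,u=np.mgrid[:420,:560]
    P=np.stack([(u-K[0,2])/K[0,0]*d,(v-K[1,2])/K[1,1]*d,d],-1)
    W=(P-t)@R
    W[d<=0]=np.nan
    return W
E
python3 - <<'E'
from h import *
for n,boxes in [("scene",{"grip":(350,232,380,280),"tab":(280,258,306,295)}),("top",{"grip":(168,235,196,258),"tab":(184,150,206,182)})]:
    d=np.load(f"pics/{n}0.npy");p=cv2.imread(f"pics/{n}0.png");W=cloud(n,d)
    for k,(a,b,c,e) in boxes.items():
        w=W[b:e,a:c].reshape(-1,3);g=p[b:e,a:c].max(2).reshape(-1)
        m=(g<75)&(w[:,2]>.05)
        q=w[m]; print(n,k,m.sum(),"min",np.round(np.nanpercentile(q,2,0),4),"max",np.round(np.nanpercentile(q,98,0),4),"mean",np.round(q.mean(0),4))
    # plate edge lines: heights 0.003..0.02 dark
    m=(W[...,2]>.004)&(W[...,2]<.02)&(p.max(2)<90)&(W[...,1]>0.03)&(W[...,1]<.25)&(W[...,0]>.5)&(W[...,0]<1.0)
    q=W[m][:,:2].astype(np.float32); r=cv2.minAreaRect(q); print(n,"plate",m.sum(),r, np.round(np.nanmedian(W[m][:,2]),4))
    if n=="top":
        m=(W[...,2]>.004)&(W[...,1]>0.03)&(W[...,1]<.25)&(W[...,0]>.5)&(W[...,0]<1.0)&(W[...,2]<.13)
        for name,(a,b,c,e) in {"c":(150,20,260,270)}.items():
            im=cv2.resize(p[b:e,a:c],None,fx=4 if 0 else 2.3,fy=2.3,interpolation=cv2.INTER_CUBIC);cv2.imwrite("pics/topc.png",im)
    else: cv2.imwrite("pics/scenec.png",cv2.resize(p[220:380,220:390],None,fx=3.5,fy=3.5,interpolation=cv2.INTER_CUBIC))
E
```

```text
scene grip 315 min [0.5257 0.1371 0.0507] max [0.5409 0.152  0.0943] mean [0.5351 0.1466 0.076 ]
scene tab 366 min [0.6322 0.1256 0.0517] max [0.6622 0.137  0.0871] mean [0.6507 0.1331 0.0708]
scene plate 5978 ((0.7330344915390015, 0.12037020176649094), (0.09790855646133423, 0.32440486550331116), 83.53423309326172) 0.0066
top grip 167 min [0.5227 0.134  0.0525] max [0.5378 0.1493 0.0977] mean [0.5304 0.1398 0.0868]
top tab 98 min [0.6373 0.1223 0.0529] max [0.6578 0.1358 0.089 ] mean [0.6456 0.1268 0.073 ]
top plate 4187 ((0.7314286231994629, 0.11984569579362869), (0.09645713120698929, 0.3230438530445099), 83.45840454101562) 0.0088
```

View pics/topc.png

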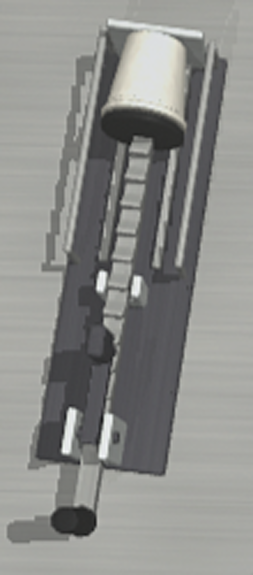

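View pics/scenec.png

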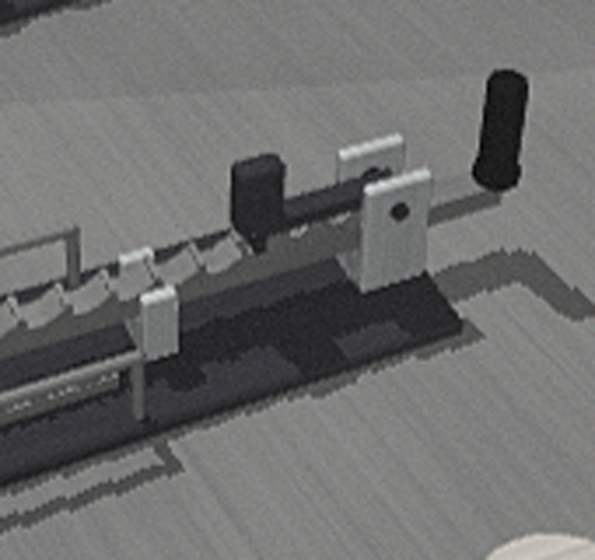

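The network and the clouds agree with the plate fit: axis yaw −6.5°, tab ≈ (0.650, 0.1295, 0.074), grip ≈ (0.531, 0.143, 0.070). I check clearances around them and work out the first move.

```bash
cat >> h.py <<'E'
from scipy.spatial.transform import Rotation as Ro
YAW=-6.5; O=np.array([0.6154,0.1334]); ex=np.array([np.cos(np.radians(YAW)),np.sin(np.radians(YAW))]); ey=np.array([-ex[1],ex[0]])
def rk(x,y,z): return np.r_[O+ex*x+ey*y,z]
def plan(target,yaw=173.5):
    s=get_state(); R=Ro.from_euler('xyz',s["eef_rot"],degrees=True).as_matrix()
    d=R.T@(np.array(target)-s["tcp_pos"]); r=-((yaw-s["eef_rot"][2]+180)%360-180)
    print("t",s["time_s"],"tcp",np.round(s["tcp_pos"],4),np.round(s["eef_rot"],2),"w",round(s["gripper_width"],4),"F",np.round(s["contact_force"],1),"slide",np.round(d,4),"roll",round(r,2))
E
python3 - <<'E'
from h import *
Ws=[]
for n in["scene","top"]:
    W=cloud(n,np.load(f"pics/{n}0.npy")).reshape(-1,3);Ws.append(W)
W=np.concatenate(Ws);W=W[~np.isnan(W).any(1)]
L=np.c_[(W[:,:2]-O)@ex,(W[:,:2]-O)@ey,W[:,2]]
for xc in range(-100,100,10):
    r=[]
    for yc in range(-70,71,10):
        m=(abs(L[:,0]*1e3-xc)<5)&(abs(L[:,1]*1e3-yc)<5)
        r.append(int(1000*np.percentile(L[m,2],98)) if m.sum()>2 else -1)
    print(xc,r)
plan(rk(.035,0,.17))
E
```

```text
-100 [3, 3, 3, 2, 3, 2, 3, 3, 2, 3, 2, 2, 3, 2, 3]
-90 [3, 3, 3, 3, 2, 3, 96, 96, 95, 0, 3, 3, 2, 2, 3]
-80 [2, 2, 3, 3, 3, 3, 96, 97, 95, 2, 3, 3, 2, 3, 2]
-70 [3, 4, 3, 2, 3, 2, 41, 56, 40, 2, 2, 2, 3, 1, 2]
-60 [3, 2, 3, 2, 2, 3, 41, 43, 41, 2, 2, 2, 2, 2, 2]
-50 [3, 2, 3, 3, 3, 3, 41, 42, 41, 3, 2, 2, 2, 2, 2]
-40 [2, 2, 10, 10, 10, 68, 70, 43, 70, 64, 10, 10, 8, 2, 2]
-30 [3, 3, 10, 11, 11, 68, 69, 60, 69, 66, 10, 10, 9, 2, 3]
-20 [3, 3, 10, 11, 10, 67, 70, 61, 69, 65, 10, 10, 8, 2, 3]
-10 [2, 2, 9, 10, 10, 69, 69, 60, 68, 65, 10, 10, 7, 3, 2]
0 [2, 3, 9, 11, 11, 11, 59, 60, 57, 11, 10, 10, 8, 2, 3]
10 [4, 3, 9, 11, 10, 10, 58, 61, 58, 10, 11, 10, 7, 3, 3]
20 [3, 3, 9, 11, 11, 10, 61, 84, 58, 10, 10, 10, 8, 3, 3]
30 [2, 3, 9, 11, 11, 11, 89, 90, 85, 10, 10, 10, 8, 4, 3]
40 [2, 2, 11, 11, 10, 10, 88, 89, 85, 9, 11, 11, 8, 2, 3]
50 [2, 3, 8, 11, 12, 11, 45, 85, 71, 10, 10, 10, 8, 2, 2]
60 [3, 2, 9, 10, 10, 11, 47, 48, 47, 10, 10, 11, 8, 3, 2]
70 [3, 3, 9, 10, 11, 10, 43, 46, 43, 10, 10, 11, 8, 2, 2]
80 [2, 2, 9, 10, 10, 44, 46, 48, 47, 41, 10, 11, 8, 2, 2]
90 [3, 3, 9, 11, 11, 41, 46, 46, 45, 42, 11, 10, 8, 3, 2]
t 0.6 tcp [ 0.291  -0.609   0.2266] [-180.      0.   -154.46] w 0.0876 F [-0.8  0.4  0.1] slide [-0.6424  0.5114  0.0566] roll 32.04
```

>>> {"name": "apply_moves", "arguments": {
  "commands": [
    {"grip": 0.3, "slide": [-0.045, 0.036, 0], "roll": 0},
    {"grip": 0.3, "slide": [-0.09, 0.072, 0], "roll": 4},
    {"grip": 0.3, "slide": [-0.135, 0.108, 0], "roll": 8},
    {"grip": 0.3, "slide": [-0.18, 0.144, 0], "roll": 12},
    {"grip": 0.3, "slide": [-0.225, 0.18, 0], "roll": 16}
  ],
  "grip_force": 15
}}

```text
time_s: 1.23
tcp_pos: [0.417, -0.348, 0.2269]
eef_rot: [-180.0, 0.0, -170.6]
contact_force: [1.6, -0.3, -0.1]
gripper_width: 0.0613
```

```bash
python3 -c "
from h import *
plan(rk(.035,0,.17))"
```

```text
t 1.225 tcp [ 0.417  -0.348   0.2269] [-1.7997e+02  4.0000e-02 -1.7059e+02] w 0.0613 F [ 1.6 -0.3 -0.1] slide [-0.308   0.4329  0.0569] roll 15.91
```

>>> {"name": "apply_moves", "arguments": {
  "commands": [
    {"grip": 0.3, "slide": [-0.034, 0.048, 0], "roll": 4},
    {"grip": 0.3, "slide": [-0.068, 0.096, 0], "roll": 8},
    {"grip": 0.3, "slide": [-0.102, 0.144, 0], "roll": 12},
    {"grip": 0.3, "slide": [-0.137, 0.192, 0], "roll": 16},
    {"grip": 0.3, "slide": [-0.171, 0.24, 0], "roll": 16}
  ]
}}

```text
time_s: 1.85
tcp_pos: [0.546, -0.0826, 0.227]
eef_rot: [180.0, 0.1, 173.5]
contact_force: [0.9, -0.3, -0.1]
gripper_width: 0.0611
```

```bash
python3 -c "
from h import *
plan(rk(.035,0,.17))"
```

```text
t 1.85 tcp [ 0.546  -0.0826  0.227 ] [1.7999e+02 6.0000e-02 1.7350e+02] w 0.0611 F [ 0.9 -0.3 -0.1] slide [-0.0795  0.2225  0.0572] roll 0.0
```

>>> {"name": "apply_moves", "arguments": {
  "commands": [
    {"grip": 0.4, "slide": [-0.02, 0.056, 0.01], "roll": 0},
    {"grip": 0.4, "slide": [-0.04, 0.111, 0.025], "roll": 0},
    {"grip": 0.4, "slide": [-0.06, 0.167, 0.04], "roll": 0},
    {"grip": 0.4, "slide": [-0.0795, 0.2225, 0.057], "roll": 0},
    {"grip": 0.4, "slide": [-0.0795, 0.2225, 0.057], "roll": 0}
  ]
}}

```text
time_s: 2.48
tcp_pos: [0.6496, 0.1309, 0.1668]
eef_rot: [-179.9, -0.2, 173.7]
contact_force: [-0.1, -0.2, -1.3]
gripper_width: 0.0524
```

```bash
python3 - <<'E'
from h import *
p,d=capture("wrist"); cv2.imwrite("pics/w1.png",p[:,:,::-1])
p,d=capture("scene"); cv2.imwrite("pics/s1.png",p[:,:,::-1])
plan(rk(.035,0,.062))
E
```

```text
t 2.575 tcp [0.6491 0.1281 0.1688] [-1.7995e+02 -7.0000e-02  1.7361e+02] w 0.0526 F [-0.3 -0.8  0. ] slide [-0.0011  0.0015  0.1068] roll 0.11
```

View pics/w1.png

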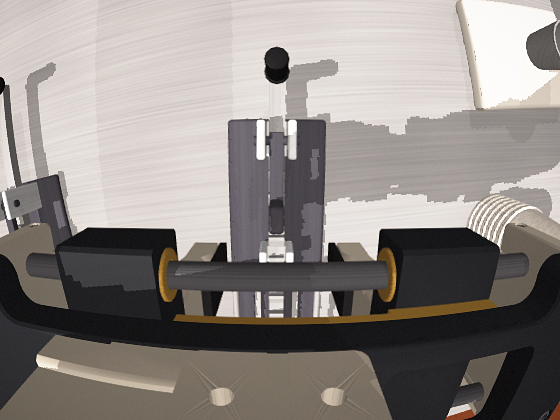

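View pics/s1.png

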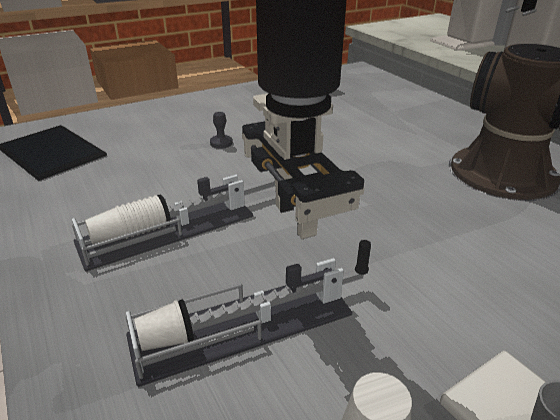

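In the wrist view the tab (277,215) and grip post (277,65) lie on one vertical line midway between the fingers (about 278), so yaw and y are right. Next I go down over the tab.

>>> {"name": "apply_moves", "arguments": {
  "commands": [
    {"grip": 0.4, "slide": [-0.001, 0.001, 0.03], "roll": 0},
    {"grip": 0.4, "slide": [-0.001, 0.001, 0.06], "roll": 0},
    {"grip": 0.4, "slide": [-0.001, 0.001, 0.085], "roll": 0},
    {"grip": 0.4, "slide": [-0.001, 0.001, 0.106], "roll": 0},
    {"grip": 0.4, "slide": [-0.001, 0.001, 0.106], "roll": 0}
  ]
}}

```text
time_s: 3.2
tcp_pos: [0.6494, 0.1269, 0.0629]
eef_rot: [-179.9, -0.1, 173.5]
contact_force: [0.2, -0.5, -0.3]
gripper_width: 0.0524
```

```bash
python3 - <<'E'
from h import *
p,d=capture("scene"); cv2.imwrite("pics/s2.png",cv2.resize(p[180:360,200:400,::-1],None,fx=3,fy=3))
plan(rk(.035,0,.062))
E
```

```text
t 3.25 tcp [0.6503 0.1274 0.0641] [-1.7998e+02 -1.0000e-02  1.7349e+02] w 0.0528 F [ 0.4 -0.1  0.3] slide [0.0003 0.002  0.0021] roll -0.01
```

View pics/s2.png

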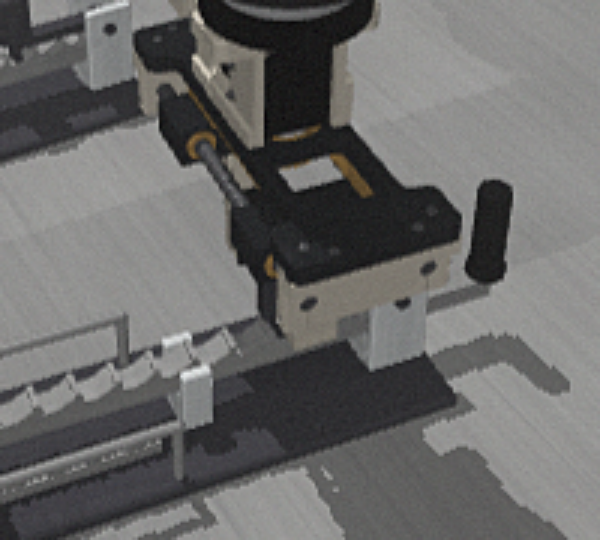

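>>> {"name": "apply_moves", "arguments": {
  "commands": [
    {"grip": 0.6, "slide": [0, 0.0015, 0.002], "roll": 0},
    {"grip": 1, "slide": [0, 0.0015, 0.002], "roll": 0},
    {"grip": 1, "slide": [0, 0.0015, 0.002], "roll": 0},
    {"grip": 1, "slide": [0, 0.0015, 0.002], "roll": 0},
    {"grip": 1, "slide": [0, 0.0015, 0.002], "roll": 0}
  ],
  "grip_force": 12
}}

```text
time_s: 3.88
tcp_pos: [0.6506, 0.1298, 0.0617]
eef_rot: [-180.0, 0.0, 173.6]
contact_force: [-1.2, -0.5, 1.4]
gripper_width: 0.0121
```

>>> {"name": "apply_moves", "arguments": {
  "commands": [
    {"grip": 1, "slide": [0.002, 0, -0.0045], "roll": 0},
    {"grip": 1, "slide": [0.0047, 0, -0.0087], "roll": 0},
    {"grip": 1, "slide": [0.0075, 0, -0.013], "roll": 0},
    {"grip": 1, "slide": [0.0107, 0, -0.0165], "roll": 0},
    {"grip": 1, "slide": [0.0107, 0, -0.0165], "roll": 0}
  ]
}}

```text
time_s: 4.5
tcp_pos: [0.6399, 0.1311, 0.0789]
eef_rot: [180.0, 0.0, 173.6]
contact_force: [1.3, -2.0, 3.0]
gripper_width: 0.0123
```

```bash
python3 - <<'E'
from h import *
p,d=capture("scene"); cv2.imwrite("pics/s3.png",cv2.resize(p[180:360,200:400,::-1],None,fx=3,fy=3))
plan(rk(.035-.0177,0,.0617+.0234))
E
```

```text
t 4.55 tcp [0.64   0.1311 0.0789] [1.8000e+02 3.0000e-02 1.7356e+02] w 0.0119 F [ 1.5 -2.4  3.6] slide [ 0.0074 -0.0005 -0.0062] roll 0.06
```

View pics/s3.png

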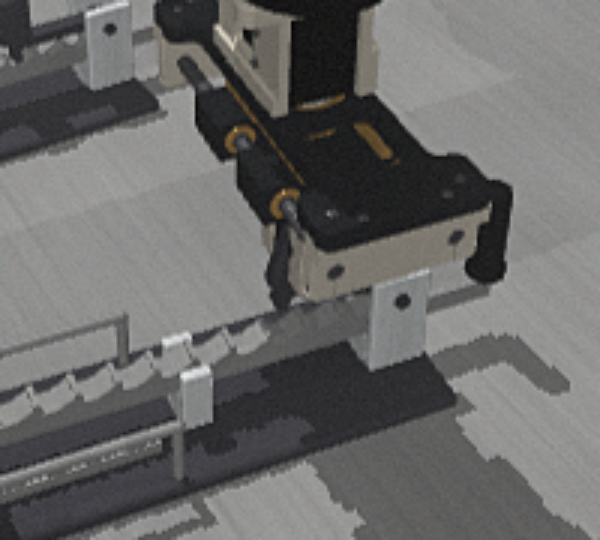

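>>> {"name": "apply_moves", "arguments": {
  "commands": [
    {"grip": 1, "slide": [0.0035, 0, -0.0037], "roll": 0},
    {"grip": 1, "slide": [0.007, 0, -0.0069], "roll": 0},
    {"grip": 1, "slide": [0.0097, 0, -0.009], "roll": 0},
    {"grip": 1, "slide": [0.0123, 0, -0.0109], "roll": 0},
    {"grip": 1, "slide": [0.0123, 0, -0.0109], "roll": 0}
  ]
}}

```text
time_s: 5.18
tcp_pos: [0.6279, 0.1325, 0.0894]
eef_rot: [180.0, 0.0, 173.6]
contact_force: [2.6, -2.9, 3.1]
gripper_width: 0.0122
```

>>> {"name": "apply_moves", "arguments": {
  "commands": [
    {"grip": 0.4, "slide": [0, 0, 0], "roll": 0},
    {"grip": 0.4, "slide": [0, 0, 0], "roll": 0},
    {"grip": 0.4, "slide": [0, 0, 0], "roll": 0},
    {"grip": 0.4, "slide": [0, 0, -0.04], "roll": 0},
    {"grip": 0.4, "slide": [0, 0, -0.08], "roll": 0}
  ]
}}

```text
time_s: 5.8
tcp_pos: [0.6272, 0.1325, 0.1692]
eef_rot: [-179.9, -0.1, 173.5]
contact_force: [0.6, 0.6, -0.2]
gripper_width: 0.0515
```

```bash
python3 - <<'E'
from h import *
p,d=capture("scene"); cv2.imwrite("pics/s4.png",cv2.resize(p[180:360,200:400,::-1],None,fx=3,fy=3))
W=cloud("scene",d); w=W[235:300,250:340].reshape(-1,3)
L=np.c_[(w[:,:2]-O)@ex,(w[:,:2]-O)@ey,w[:,2]]
m=(L[:,0]>-.02)&(L[:,0]<.06)&(abs(L[:,1])<.014)&(L[:,2]>.075)&(L[:,2]<.135)
print(m.sum(),np.percentile(L[m],[2,50,98],axis=0).round(4).tolist())
plan(rk(-.085,0,.16))
E
```

```text
427 [[0.0061, -0.0041, 0.0757], [0.0219, 0.0047, 0.0977], [0.0349, 0.0068, 0.1155]]
t 5.85 tcp [0.6301 0.1332 0.176 ] [179.86   0.37 173.61] w 0.0521 F [3.2 0.7 5.7] slide [ 0.0998 -0.0013  0.0153] roll 0.11
```

View pics/s4.png

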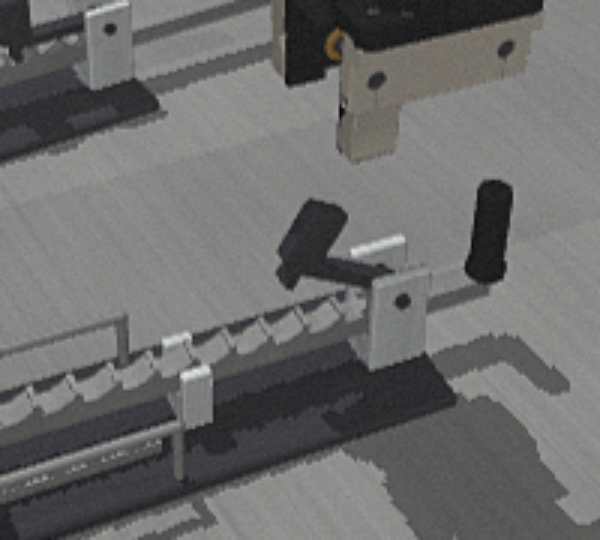

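Pawl is up and stays (tab top ≈ 0.115 m versus 0.088, clear of the teeth). Next is the post.

>>> {"name": "apply_moves", "arguments": {
  "commands": [
    {"grip": 0.4, "slide": [0.05, -0.001, 0], "roll": 0},
    {"grip": 0.4, "slide": [0.0995, -0.001, 0], "roll": 0},
    {"grip": 0.4, "slide": [0.0995, -0.001, 0.035], "roll": 0},
    {"grip": 0.4, "slide": [0.0995, -0.001, 0.055], "roll": 0},
    {"grip": 0.4, "slide": [0.0995, -0.001, 0.055], "roll": 0}
  ]
}}

```text
time_s: 6.48
tcp_pos: [0.5276, 0.1423, 0.1127]
eef_rot: [-179.9, -0.1, 173.5]
contact_force: [-0.1, 1.1, -0.3]
gripper_width: 0.0524
```

```bash
python3 - <<'E'
from h import *
p,d=capture("scene"); cv2.imwrite("pics/s5.png",cv2.resize(p[180:360,200:400,::-1],None,fx=3,fy=3))
p,d=capture("wrist"); cv2.imwrite("pics/w5.png",p[:,:,::-1])
plan(rk(-.085,0,.056))
E
```

```text
t 6.575 tcp [0.5291 0.1429 0.1144] [-1.8000e+02  1.0000e-02  1.7356e+02] w 0.0528 F [ 1.2 -0.5  1. ] slide [-0.0018  0.0003  0.0584] roll 0.06
```

View pics/s5.png

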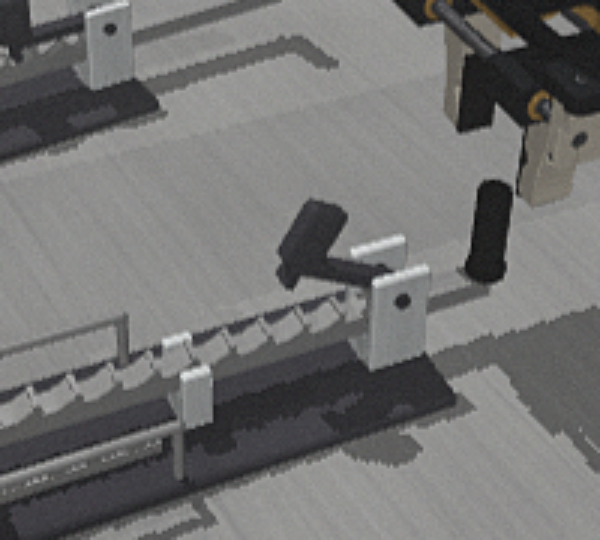

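View pics/w5.png

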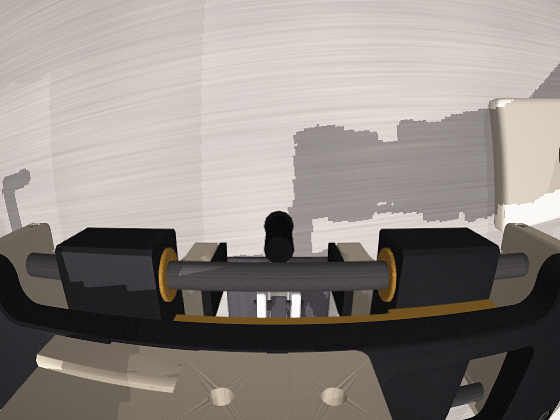

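The post (278,240 in the wrist view) is centred between the fingers. I go down and close.

>>> {"name": "apply_moves", "arguments": {
  "commands": [
    {"grip": 0.4, "slide": [-0.002, 0, 0.03], "roll": 0},
    {"grip": 0.4, "slide": [-0.002, 0, 0.058], "roll": 0},
    {"grip": 0.4, "slide": [-0.002, 0, 0.058], "roll": 0},
    {"grip": 1, "slide": [-0.002, 0, 0.058], "roll": 0},
    {"grip": 1, "slide": [-0.002, 0, 0.058], "roll": 0}
  ],
  "grip_force": 25
}}

```text
time_s: 7.2
tcp_pos: [0.5316, 0.1431, 0.0575]
eef_rot: [179.9, 0.1, 173.5]
contact_force: [0.4, 0.0, -0.1]
gripper_width: 0.0381
```

>>> {"name": "apply_moves", "arguments": {
  "commands": [
    {"grip": 1, "slide": [0, 0, 0], "roll": 0},
    {"grip": 1, "slide": [0, 0, 0], "roll": 0}
  ]
}}

```text
time_s: 7.45
tcp_pos: [0.531, 0.1429, 0.0565]
eef_rot: [179.9, 0.1, 173.5]
contact_force: [-2.8, 14.5, 0.7]
gripper_width: 0.0183
```

>>> {"name": "apply_moves", "arguments": {
  "commands": [
    {"grip": 1, "slide": [0, 0, 0], "roll": 0},
    {"grip": 1, "slide": [0.004, 0, 0], "roll": 0},
    {"grip": 1, "slide": [0.01, 0, 0], "roll": 0},
    {"grip": 1, "slide": [0.02, 0, 0], "roll": 0},
    {"grip": 1, "slide": [0.02, 0, 0], "roll": 0}
  ]
}}

```text
time_s: 8.07
tcp_pos: [0.5104, 0.1456, 0.0565]
eef_rot: [179.9, 0.0, 173.6]
contact_force: [-2.4, 6.0, 4.7]
gripper_width: 0.0173
```

```bash
python3 - <<'E'
from h import *
p,d=capture("scene"); cv2.imwrite("pics/s6.png",cv2.resize(p[180:380,110:400,::-1],None,fx=2.7,fy=2.7))
plan(rk(-.170,0,.0565))
E
```

```text
t 8.125 tcp [0.5104 0.1456 0.0565] [1.7993e+02 3.0000e-02 1.7357e+02] w 0.0175 F [-0.5  6.3  5.1] slide [ 0.0643 -0.0001 -0.0001] roll 0.07
```

View pics/s6.png

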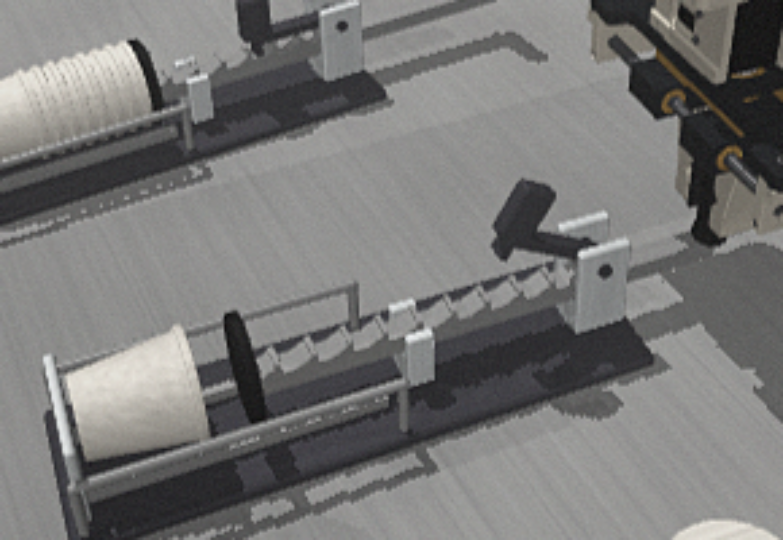

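The black pusher plate (245,365) has left the cup and the pawl is still up. I keep drawing it back.

>>> {"name": "apply_moves", "arguments": {
  "commands": [
    {"grip": 1, "slide": [0.012, 0, 0], "roll": 0},
    {"grip": 1, "slide": [0.024, 0, 0], "roll": 0},
    {"grip": 1, "slide": [0.036, 0, 0], "roll": 0},
    {"grip": 1, "slide": [0.048, 0, 0], "roll": 0},
    {"grip": 1, "slide": [0.058, 0, 0], "roll": 0}
  ]
}}

```text
time_s: 8.75
tcp_pos: [0.4535, 0.1521, 0.0565]
eef_rot: [179.9, 0.1, 173.6]
contact_force: [3.8, 3.7, 1.1]
gripper_width: 0.0176
```

>>> {"name": "apply_moves", "arguments": {
  "commands": [
    {"grip": 1, "slide": [0.003, 0, 0], "roll": 0},
    {"grip": 1, "slide": [0.006, 0, 0], "roll": 0},
    {"grip": 1, "slide": [0.008, 0, 0], "roll": 0},
    {"grip": 1, "slide": [0.008, 0, 0], "roll": 0}
  ]
}}

```text
time_s: 9.25
tcp_pos: [0.4468, 0.1529, 0.0565]
eef_rot: [179.9, 0.2, 173.6]
contact_force: [10.2, 1.7, -3.7]
gripper_width: 0.0175
```

>>> {"name": "apply_moves", "arguments": {
  "commands": [
    {"grip": 1, "slide": [0.001, 0, 0], "roll": 0},
    {"grip": 1, "slide": [0.002, 0, 0], "roll": 0},
    {"grip": 1, "slide": [0.002, 0, 0], "roll": 0}
  ]
}}

```text
time_s: 9.62
tcp_pos: [0.4466, 0.153, 0.0565]
eef_rot: [179.9, 0.3, 173.6]
contact_force: [22.7, -5.0, -11.8]
gripper_width: 0.0175
```

It is at the stop: the force rises and there is no more travel. I ease off, open and go up.

>>> {"name": "apply_moves", "arguments": {
  "commands": [
    {"grip": 1, "slide": [-0.002, 0, 0], "roll": 0},
    {"grip": 1, "slide": [-0.002, 0, 0], "roll": 0},
    {"grip": 0.4, "slide": [-0.002, 0, 0], "roll": 0},
    {"grip": 0.4, "slide": [-0.002, 0, 0], "roll": 0},
    {"grip": 0.4, "slide": [-0.002, 0, 0], "roll": 0}
  ]
}}

```text
time_s: 10.25
tcp_pos: [0.4445, 0.1516, 0.0557]
eef_rot: [-179.9, -0.1, 173.5]
contact_force: [0.3, -0.3, 0.4]
gripper_width: 0.0418
```

>>> {"name": "apply_moves", "arguments": {
  "commands": [
    {"grip": 0.4, "slide": [0, 0, -0.03], "roll": 0},
    {"grip": 0.4, "slide": [0, 0, -0.07], "roll": 0},
    {"grip": 0.4, "slide": [0, 0, -0.12], "roll": 0},
    {"grip": 0.4, "slide": [0, 0, -0.15], "roll": 0},
    {"grip": 0.4, "slide": [0, 0, -0.15], "roll": 0}
  ]
}}

```text
time_s: 10.88
tcp_pos: [0.4461, 0.1528, 0.2083]
eef_rot: [179.8, 0.2, 173.6]
contact_force: [0.4, 0.4, -0.5]
gripper_width: 0.0524
```

```bash
python3 - <<'E'
from h import *
p,d=capture("scene"); cv2.imwrite("pics/s7.png",p[:,:,::-1])
W=cloud("scene",d).reshape(-1,3);L=np.c_[(W[:,:2]-O)@ex,(W[:,:2]-O)@ey,W[:,2]]
g=p.max(2).reshape(-1)
for a,b,z0,z1 in[(-.2,-.06,.06,.1),(-.01,.06,.08,.13)]:
    m=(L[:,0]>a)&(L[:,0]<b)&(abs(L[:,1])<.02)&(L[:,2]>z0)&(L[:,2]<z1)
    print(m.sum(),np.percentile(L[m],[2,50,98],axis=0).round(4).tolist())
plan(rk(-.17,0,.2))
E
```

```text
243 [[-0.175, -0.006, 0.0607], [-0.1646, 0.0046, 0.0818], [-0.16, 0.0091, 0.0945]]
361 [[0.0056, -0.0039, 0.0813], [0.0217, 0.0049, 0.1007], [0.0348, 0.007, 0.1155]]
t 10.925 tcp [0.4452 0.1523 0.2066] [1.7991e+02 5.0000e-02 1.7354e+02] w 0.0528 F [-0.6  0.3 -0.9] slide [-0.0013  0.0004  0.0066] roll 0.04
```

View pics/s7.png

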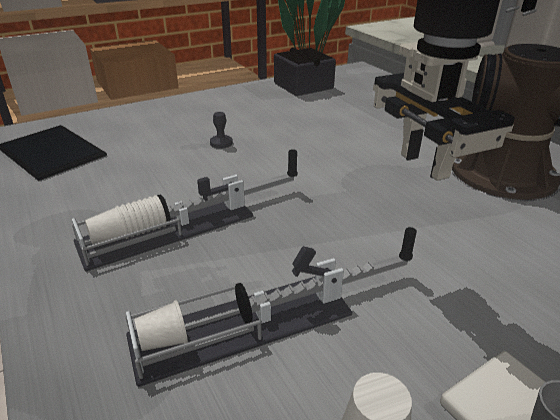

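```bash
python3 - <<'E'
from h import *
p,d1=capture("scene")
for d in (np.load("pics/scene0.npy"),d1):
    W=cloud("scene",d).reshape(-1,3);L=np.c_[(W[:,:2]-O)@ex,(W[:,:2]-O)@ey,W[:,2]]
    m=(L[:,0]>-.2)&(L[:,0]<-.06)&(abs(L[:,1])<.02)&(L[:,2]>.06)&(L[:,2]<.1)
    print(m.sum(),np.percentile(L[m],[5,50,95],axis=0).round(4).tolist(),L[m].mean(0).round(4))
E
```

```text
257 [[-0.0896, -0.0048, 0.0621], [-0.0806, 0.0052, 0.0822], [-0.0757, 0.0088, 0.0941]] [-0.0814  0.0039  0.0808]
243 [[-0.174, -0.0046, 0.0622], [-0.1647, 0.0048, 0.0811], [-0.1601, 0.0084, 0.0938]] [-0.1657  0.0036  0.0805]
```

```bash
python3 -c "
from plant import *
print(close_job())"
```

```text
the job is handed in; nothing more can be done
None
```

The low rack is ready to refill: its pawl is lifted clear of the teeth and its toothed bar is drawn all the way back. I handed the job in at about 11 s, with the gripper open and about 0.2 m above the counter.

- **Pawl:** I lifted the tab along its arc by the 27 mm worked out for 0.55 rad, then let go. It stayed up; the top of the tab measured 0.115 m against about 0.088 m before, both after release and after the pull.
- **Bar:** I drew it back by the grip until it stopped moving. The wrist force rose to about 23 N along the pull with no further travel. In the depth images the post moved 84.3 mm. The tool itself went about 85 mm, and the stop is at 85 mm. The 0.7 mm gap is within measurement error.
- **Full rack:** I never went near it below about 0.22 m, and it looks unchanged in the last picture.

One reading did not fit at first: a sideways force of about 14 N appeared as the fingers closed on the grip. It eased during the pull and did no visible harm.

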